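Find the free well in a dark keeper by touch and store a vial in it

TASK

Put the standing counting vial into the one free well of the dark keeper; sprung leaves hide which of the six wells are taken, so before touching the vial feel down through the leaves with closed, empty fingers, well past the depth of a stored cap, until you find it. Lower the vial through that well's leaves rather than dropping it from above, and make sure it ends standing on the well floor with the leaves shut over it. Leave everything else on the bench where it is.

Things in the scene. Friction and masses are not known exactly. Their poses are not given: they have to be found in the camera images.
- keeper: Dark keeper, fixed to the bench: grey box 94 (x) by 136 (y) by 96 mm high, aluminium cover plate, a steel catch on each y end (reaching 5 mm beyond). Origin: centre of the underside, z up, own y along the long side. Six square wells 38 mm wide, 2 by 3, centred at own x = -21 and +21, y = -42, 0 and +42 mm, with 4 mm webs between. Five are taken and one, unknown, is free.
- keeper_top (a point): Centre of the cover plate's top, 96 mm above the keeper's origin. Each port is shut by two black sprung leaves 18 mm long, 2 mm below this level, hinged on the port's two edges along own y and meeting in the middle. They swing downward only, give way to under 2 N, and close by themselves when nothing is between them.
- keeper_floor (a point): Middle of the keeper at the level of the well floors: 86 mm below the cover's top, 10 mm above the keeper's origin. In a taken well stands a vial like the loose one, its cap 26 mm below the cover's top; fingertips that still meet nothing 40 mm down are in the free well. A vial let go partly in may be held by the leaves or sink; closed fingers (they fit in) push it home.
- vial: White plastic counting vial, capped, standing loose on the bench to the right of the keeper: 60 mm high, body 28 mm in diameter up to 40 mm, above it a ribbed cap 24 mm in diameter from 45 to 60 mm. About 30 g. Origin: centre of the underside; z up along its axis.
- pipette: Bystander: hand pipette, 228 mm long, lying on the bench. Origin at its underside, middle.
- reader: Bystander: hand-held reader, 80 by 156 by 31 mm, lying on the bench. Origin: centre of its underside.
- pen_red: Bystander: slim red pen, 145 mm long, lying on the bench. Origin at its underside, middle.
- timer: Bystander: small bench timer, 63 by 68 by 36 mm. Origin: centre of its underside.

How it is judged:
By the outcome, as a careful person would: the job done as asked, in the order asked, and still so for the second after the job is handed in, with the robot touching nothing.
It also fails if it takes over 67 s, if anything falls off the work surface, if the arm or the gripper's body presses on something with over 40 N, if the wrist force passes 120 N, or if a joint passes its speed limit or range.

ROBOT

A 7-joint arm with a two-finger parallel gripper is mounted at the origin on a cart in front of the work surface, level with it; the furniture and walls round the work are solid. World frame = base frame: x ahead of the robot, y to its left, z up, the work surface at z = 0. Lengths are in m, angles in degrees, forces in N, time in s.
With the tool pointing down it reaches from about 0.35 to 0.9 m from the base axis. Payload 7.2 kg.
Tool frame: the origin (TCP) lies midway between the tips of the shut fingers; the grasp point (between the pads) lies 19 mm behind it; z points along the fingers, y is the line along which they close (so a half turn about z gives the same grasp; the last joint's range is limited). The gripper opens to 85 mm and grips with 20 to 120 N. Pads are 22 mm wide; open, the fingers measure 114 mm over their backs; the gripper's body (76 mm by 85 mm) begins 54 mm behind the grasp point. The pads swing forward as they close: fully open they stand 13 mm farther back than shut.
Start: joints at [-3.908, 23.554, -0.728, 91.456, 0.321, 64.991, -4.71], TCP at [0.625, -0, 0.193] pointing down, gripper open.
Joint ranges: [-169.25, 169.25], [-16.82, 113.86], [-84.01, 82.57], [7.8, 145.47], [-59.2, 239.2], [7.22, 106.19], [-163.78, 163.78]. Speed limits (degrees/s): [136.94, 136.94, 172.46, 172.46, 180, 180, 180].

INTERFACE

Orientations are given as [roll, pitch, yaw] about the fixed x, y, z axes, in that order (R = Rz(yaw) Ry(pitch) Rx(roll)).
In Python, from workcell import manip, inverse_kinematics, cams gives the robot as it stands. Calls block until the motion is done:
- manip.reach(position, orientation): joint-space move of the TCP to a pose.
- manip.servo_line(position, rot=None, max_speed=0.15, until_force=None): straight line of the TCP; rot=None keeps the orientation; max_speed is the mean speed in m/s. With until_force (N) it stops when the force on the tool has changed by that much, and returns True; else False.
- manip.movej(angles): joint-space move.
- manip.set_gripper(opening, f_grip=None): finger opening in m; f_grip is the grip in N (None keeps the last); returns when the fingers have stopped.
- manip.dwell(seconds).
- inverse_kinematics(position, orientation): joint angles nearest the present ones, or None.
- cams.capture(name): name is "scene" or "side" or "wrist"; returns a dict with "frame" (400x640x3 uint8, red, green, blue), "mtx" (3x3 intrinsics, pixels), "T" (4x4, takes a point from camera to world coordinates). Camera axes: x right, y up, looking along -z (the intrinsics and any distortion apply to the point x, -y, -z); pixel columns grow to the right and rows downward; lengths in m; the calibration is good to about 2 mm. The wrist camera is an equidistant fisheye: a pixel r from the principal point sees the ray r / f radians off the axis. A picture is of the moment at which its call begins. There is no depth.
A pose or a line that the arm cannot do raises manip.Unreachable and nothing moves.
- manip.job_done(): hands the job in; it is judged then, once.
Readings, each from a call of its own:
- manip.current_clock(): time.
- manip.current_joints(): joint angles.
- manip.current_dq(): joint speeds.
- manip.current_joint_efforts(): joint torques, N m.
- manip.current_tool_pos(): TCP position.
- manip.current_ee_rot(): TCP orientation.
- manip.current_contact_force(): force on the tool from outside, world axes, zero at the start.
- manip.current_moment(): the same for the moment, N m.
- manip.current_width(): finger opening in m.
- manip.current_gripper_force(): force on a finger pad.
Only numpy, scipy, OpenCV 4.12 (cv2) and the standard library are available. Lean on these libraries where they do the work, as an engineer would, in place of code of your own. Each camera call takes 0.05 s, during which the arm holds its last target. There are 200 camera calls.

## Working session

There is one attempt and no reset: what is moved stays moved. The work goes in short steps, each a Python script; the robot and the scene stay as the last script left them, time stands still between calls to the robot, and variables do not carry over. Pictures are saved under pics/ and viewed, at most 10 in all, crops included, and the job is handed in when it is done.

```bash
mkdir -p pics; ls; python3 - <<'E'
from workcell import manip, cams
import cv2, numpy as np
for n in ["scene","side","wrist"]:
    c=cams.capture(n); cv2.imwrite(f"pics/{n}0.png",c["frame"][:,:,::-1]); np.savez(f"pics/{n}0.npz",mtx=c["mtx"],T=c["T"]); print(n,{k:(v if k!="frame" else 0) for k,v in c.items()})
print(manip.current_clock())
E
```

```text
pics
scene {'frame': 0, 'mtx': array([[392.67595921,   0.        , 324.77339587],
       [  0.        , 392.67595921, 202.24920913],
       [  0.        ,   0.        ,   1.        ]]), 'T': array([[ 4.82813653e-01,  6.52562192e-01, -5.83997913e-01,
         3.34395427e-02],
       [-8.75722633e-01,  3.60478452e-01, -3.21193329e-01,
        -4.44945633e-01],
       [ 9.20040545e-04,  6.66496714e-01,  7.45507400e-01,
         7.75452561e-01],
       [ 0.00000000e+00,  0.00000000e+00,  0.00000000e+00,
         1.00000000e+00]])}
side {'frame': 0, 'mtx': array([[369.63547864,   0.        , 318.34671522],
       [  0.        , 369.63547864, 200.54719775],
       [  0.        ,   0.        ,   1.        ]]), 'T': array([[ 0.94534942,  0.21590494, -0.24433489,  0.33653478],
       [-0.32582573,  0.59718819, -0.73294193, -0.80921284],
       [-0.01233187,  0.77249681,  0.63489889,  0.65643693],
       [ 0.        ,  0.        ,  0.        ,  1.        ]])}
wrist {'frame': 0, 'mtx': array([[309.70691629,   0.        , 318.00863167],
       [  0.        , 309.70691629, 200.70817982],
       [  0.        ,   0.        ,   1.        ]]), 'T': array([[ 9.99999133e-01,  1.13585610e-04,  1.31225704e-03,
         6.23898868e-01],
       [-5.12757813e-04,  9.51254538e-01,  3.08406454e-01,
         8.01651030e-02],
       [-1.21325993e-03, -3.08406859e-01,  9.51253771e-01,
         3.72877370e-01],
       [ 0.00000000e+00,  0.00000000e+00,  0.00000000e+00,
         1.00000000e+00]])}
0.15
```

View pics/scene0.png

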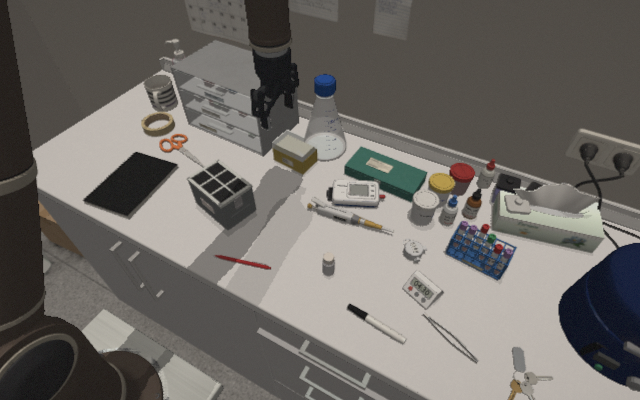

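View pics/wrist0.png

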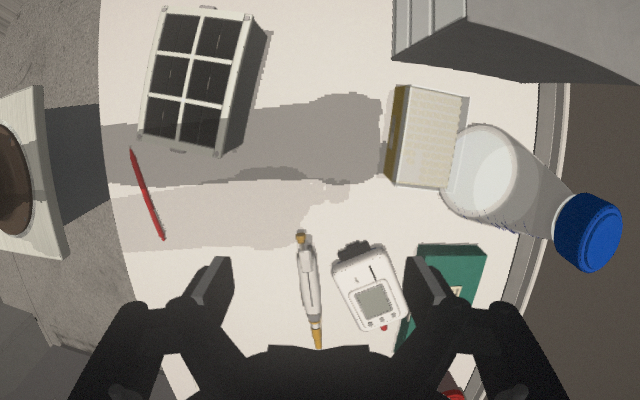

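The scene shows the keeper at about (222,193), the vial at (328,263), the red pen at (243,262) and the pipette at (350,217). The wrist view has the keeper cover from about (165,10) to (218,150). I'll enlarge both the keeper and the vial.

```bash
python3 - <<'E'
import cv2, numpy as np
a=cv2.imread("pics/wrist0.png")[0:165,120:285]; b=cv2.imread("pics/scene0.png")[240:285,305:350]; s=cv2.imread("pics/side0.png")
cv2.imwrite("pics/k1.png",np.hstack([cv2.resize(a,(594,594),interpolation=cv2.INTER_CUBIC)]))
cv2.imwrite("pics/s1.png",s)
E
```

```text
(no output)
```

View pics/k1.png

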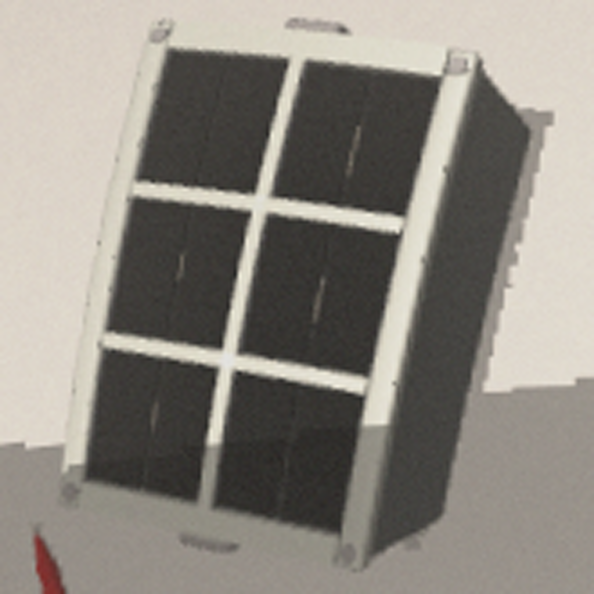

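View pics/s1.png

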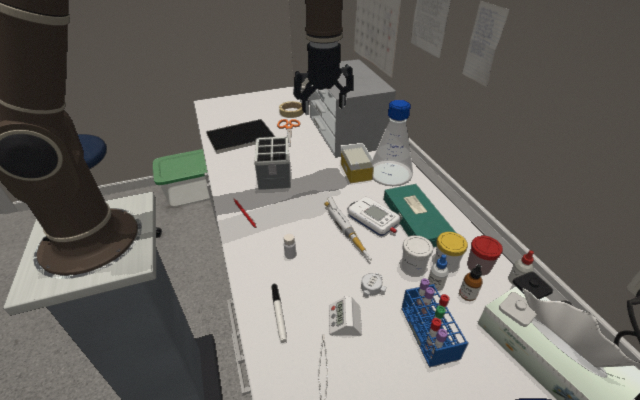

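The enlarged crop gives clear port corners and web crossings to fit the keeper's pose. The side view has the vial at about (290,245). I'll fit the keeper and crop the vial in both views.

```bash
cat > h.py <<'E'
import numpy as np
def ray(n,u,v):
    d=np.load(f"pics/{n}.npz"); K,T=d["mtx"],d["T"]
    p=np.array([(u-K[0,2])/K[0,0],(v-K[1,2])/K[1,1]])
    if n.startswith("wrist"):
        r=np.hypot(*p); c=np.array([*(p/r*np.sin(r)),np.cos(r)])
    else: c=np.array([*p,1.])
    return T[:3,3],T[:3,:3]@(c*[1,-1,-1])
def onz(n,u,v,z):
    o,d=ray(n,u,v); return o+d*(z-o[2])/d[2]
E
python3 - <<'E'
from h import *
import cv2
P={(-40,61):(168,50),(40,61):(440,75),(-40,-61):(86,480),(40,-61):(343,533),(-40,21):(133,190),(-40,-21):(103,341),(40,21):(404,224),(40,-21):(367,385),(0,21):(260,203),(0,-21):(228,358)}
A=np.array(list(P),float)/1000
B=np.array([onz("wrist0",120+(u+.5)/3.6-.5,(v+.5)/3.6-.5,.096)[:2] for u,v in P.values()])
def fit(A,B):
    a,b=A.mean(0),B.mean(0); U,S,V=np.linalg.svd((A-a).T@(B-b)); R=(U@V).T
    return R,b-R@a,S.sum()/((A-a)**2).sum()
R,t,s=fit(A,B); print(t,np.degrees(np.arctan2(R[1,0],R[0,0])),s); print(((B-A@R.T-t)*1000).round(1))
im=[cv2.resize(cv2.imread(f"pics/{n}.png")[y:y+40,x:x+40],(400,400),interpolation=cv2.INTER_CUBIC) for n,x,y in [("scene0",308,243),("side0",270,225)]]
cv2.imwrite("pics/v1.png",np.hstack(im))
E
```

```text
[0.50265876 0.11024922] -13.686062818072072 0.9907782601122005
[[ 0.6 -0.8]
 [-0.4 -0.3]
 [ 0.7  0.8]
 [ 0.3  0.9]
 [ 0.3 -0.5]
 [-0.2 -0.3]
 [ 0.  -0.2]
 [-0.6 -0.1]
 [-0.3 -0. ]
 [-0.5  0.5]]
```

View pics/v1.png

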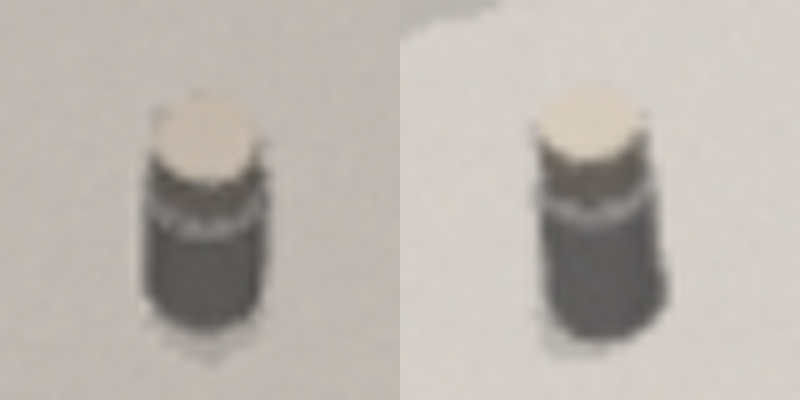

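The crops show the vial's cap-top centre at about (328.0,256.3) in the scene and (289.0,237.3) in the side view. Next I'll compare the two estimates and check the keeper against the scene and side cameras.

```bash
python3 - <<'E'
from h import *
from workcell import inverse_kinematics, manip
print(onz("scene0",328,256.3,.06),onz("side0",289,237.3,.06))
# bottom centre estimates
for n in("scene0","side0"):
    d=np.load(f"pics/{n}.npz");K,T=d["mtx"],d["T"]
    for p in [[.5027,.1102,.096],[.5027,.1102,.0]]:
        c=np.linalg.inv(T)@[*p,1]; print(n,p,K[0,0]*c[0]/-c[2]+K[0,2],K[1,1]*-c[1]/-c[2]+K[1,2])
print(manip.current_ee_rot(),manip.current_tool_pos())
R=np.array([[np.cos(a:=np.radians(-13.686)),-np.sin(a)],[np.sin(a),np.cos(a)]])
for x in(-21,21):
    for y in(-42,0,42): w=np.array([.5027,.1102])+R@[x/1000,y/1000]; print(x,y,w.round(4),inverse_kinematics([*w,.12],[180,0,-13.7]) )
E
```

```text
[ 0.45911942 -0.21902464  0.06      ] [ 0.46057779 -0.22225622  0.06      ]
scene0 [0.5027, 0.1102, 0.096] 218.21351877761919 180.34586120903847
scene0 [0.5027, 0.1102, 0.0] 225.58076920235476 206.24924593796987
side0 [0.5027, 0.1102, 0.096] 271.52553838204676 148.0518909631656
side0 [0.5027, 0.1102, 0.0] 274.43503581953826 175.1119861681588
[-1.79931507e+02  5.29511242e-03  8.99984019e+01] [ 6.24590055e-01 -5.30455553e-05  1.92546501e-01]
-21 -42 [0.4724 0.0744] [ -28.06460677   14.1670387    15.67787745  116.9771759    -4.99197572
   49.47032857 -113.29236242]
-21 0 [0.4823 0.1152] [ -31.58354554   15.82815412   15.05580051  114.69061643   -5.29750436
   50.11935883 -117.37164682]
-21 42 [0.4922 0.156 ] [ -34.85422635   17.73231647   14.57472256  112.00018774   -5.66448131
   50.94125271 -121.06812685]
21 -42 [0.5132 0.0644] [ -26.50819854   17.93166178   17.17834964  112.02339584   -6.72038849
   50.99014061 -109.57655904]
21 0 [0.5231 0.1052] [ -29.87049642   19.43560998   16.61529454  109.82020549   -6.96327394
   51.70478297 -113.52557178]
21 42 [0.533 0.146] [ -33.00191978   21.18224969   16.15457735  107.21344274   -7.27095501
   52.59389982 -117.15538546]
```

```bash
python3 - <<'E'
from workcell import manip, cams
import cv2, numpy as np
manip.set_gripper(0)
manip.reach([.60,.09,.20],[180,0,166.3])
c=cams.capture("wrist"); np.savez("pics/wrist1.npz",mtx=c["mtx"],T=c["T"])
cv2.imwrite("pics/wrist1.png",c["frame"][:,:,::-1])
print(manip.current_clock(),manip.current_joints(),manip.current_contact_force())
from h import *
d=c; c0=np.linalg.inv(c["T"])@[.5027,.1102,.096,1]; x=np.array([c0[0],-c0[1]]);r=np.hypot(*x);th=np.arctan2(r,-c0[2]); uv=c["mtx"][:2,:2]@(x/r*th)+c["mtx"][:2,2]; print(uv)
u,v=(uv-[130,110]).astype(int).clip(0); print(u,v)
cv2.imwrite("pics/k2.png",cv2.resize(c["frame"][v:v+200,u:u+260,::-1],(780,600),interpolation=cv2.INTER_CUBIC) if True else 0)
E
```

```text
1.975 [ 9.67067034e-03  2.26541375e+01 -1.76335686e+01  9.27257468e+01
  7.37593177e+00  6.57729241e+01  5.67613703e+01] [-0.29394332  0.18828222  1.10797516]
[313.55246765  82.4128368 ]
183 0
```

View pics/k2.png

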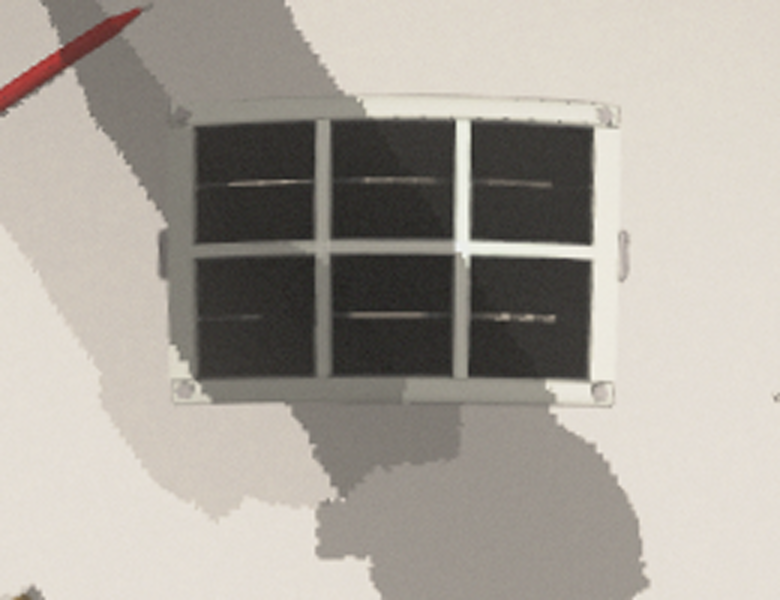

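The view is square on. Port corners are at about (195,126), (592,122), (196,380) and (590,378), with web crossings at (323,248) and (462,248). The port at lower left, own (+21,−42), shows the faintest slit, so I'll probe it first. I'll refit the keeper, then feel.

```bash
cat > probe.py <<'E'
from h import *
from workcell import manip
P={(0,-21):(323,248),(0,21):(462,248),(-40,-61):(195,126),(-40,61):(592,122),(40,-61):(196,380),(40,61):(590,378)}
A=np.array(list(P),float)/1000
B=np.array([onz("wrist1",183+(u+.5)/3-.5,(v+.5)/3-.5,.096)[:2] for u,v in P.values()])
a,b=A.mean(0),B.mean(0); U,S,V=np.linalg.svd((A-a).T@(B-b)); R=(U@V).T; t=b-R@a
yaw=np.degrees(np.arctan2(R[1,0],R[0,0]))
def well(x,y): return t+R@[x/1000,y/1000]
def feel(x,y):
    w=well(x,y); rot=[180,0,yaw+180]
    manip.reach([*w,.115],rot)
    hit=manip.servo_line([*w,.096-.046],max_speed=.05,until_force=6)
    p=manip.current_tool_pos(); f=manip.current_contact_force()
    print(x,y,hit,"depth mm",(96-p[2]*1000).round(1),"off",((p[:2]-w)*1000).round(1),f.round(1),manip.current_clock())
    manip.servo_line([*w,.115],max_speed=.12)
    return hit
E
python3 - <<'E'
from probe import *
print(t,yaw,S.sum()/((A-a)**2).sum(),((B-A@R.T-t)*1000).round(1).tolist())
if np.hypot(*(t-[.5027,.1102]))<.005 and not feel(21,-42): print("FREE")
E
```

```text
[0.50196694 0.11035055] -13.7737635151866 0.9941765875548876 [[0.4, 0.0], [0.5, -0.3], [0.2, 1.0], [-0.7, -0.5], [-0.1, 0.1], [-0.3, -0.4]]
21 -42 False depth mm 45.7 off [0.2 0. ] [ 0.3  0.2 -0. ] 3.9917
FREE
```

Well (+21,−42) is free: the fingers met nothing down to 46 mm. Next I'll look at the vial from above.

```bash
python3 - <<'E'
from probe import *
from workcell import cams
import cv2
w=well(21,-42)
manip.servo_line([*w,.20],max_speed=.2)
manip.set_gripper(.06)
manip.reach([.56,-.24,.20],[180,0,yaw+180])
c=cams.capture("wrist"); np.savez("pics/wrist2.npz",mtx=c["mtx"],T=c["T"])
print(manip.current_clock())
c0=np.linalg.inv(c["T"])@[.4598,-.2206,.06,1]; x=np.array([c0[0],-c0[1]]);r=np.hypot(*x);th=np.arctan2(r,-c0[2]); uv=c["mtx"][:2,:2]@(x/r*th)+c["mtx"][:2,2]
u,v=(uv-[40,40]).astype(int).clip(0); print(uv,u,v)
cv2.imwrite("pics/v2.png",cv2.resize(c["frame"][v:v+80,u:u+80,::-1],(560,560),interpolation=cv2.INTER_CUBIC))
E
```

```text
7.0833
[309.9228772   82.52486244] 269 42
```

View pics/v2.png

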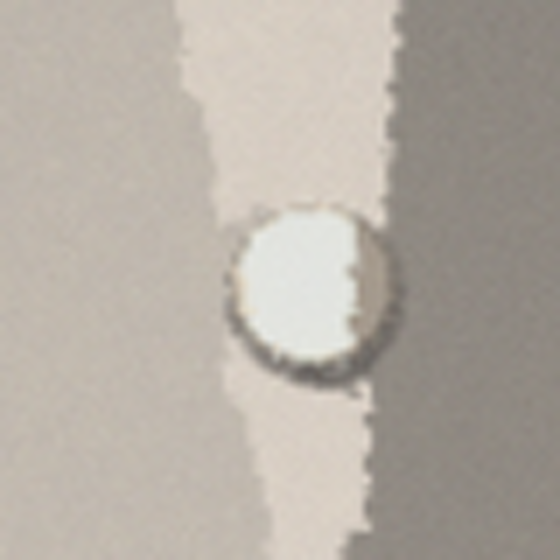

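The cap's top centre is at crop (316,284), a disc about 157 px wide, which matches a 24 mm cap. I'll grasp the cap with the fingertips at vial height 48 mm.

```bash
python3 - <<'E'
from probe import *
p=onz("wrist2",269+316.5/7-.5,42+284.5/7-.5,.06); print(p)
# size check
print(np.linalg.norm(onz("wrist2",269+238/7,82.1,.06)-onz("wrist2",269+396/7,82.1,.06)))
v=p[:2]
assert np.hypot(*(v-[.4598,-.2206]))<.007
rot=[180,0,yaw+180]
manip.reach([*v,.10],rot)
manip.servo_line([*v,.048],max_speed=.08,until_force=5)
manip.set_gripper(0,30)
print(manip.current_width(),manip.current_gripper_force(),manip.current_tool_pos(),manip.current_clock())
manip.servo_line([*v,.22],max_speed=.15)
print(manip.current_width(),manip.current_contact_force())
w=well(21,-42)
manip.reach([*w,.175],rot)
hit=manip.servo_line([*w,.099],max_speed=.04,until_force=12)
print(hit,manip.current_tool_pos(),w,manip.current_contact_force(),manip.current_width(),manip.current_clock())
E
```

```text
[ 0.46033993 -0.21678029  0.06      ]
0.022856188909044988
5.12810155547777e-05 0.0 [ 0.46037087 -0.21679964  0.04804265] 9.1083
0.00033550834041062773 [0.14136699 0.68499934 0.22954065]
False [0.51252997 0.06460788 0.09921026] [0.51236332 0.06455846] [ 0.68977989 -0.01978898 -0.48838334] 0.0003115913434603413 13.575
```

The fingers closed on nothing (width 0). I'll raise and look at where the vial is, with both fixed cameras in one composite.

```bash
python3 - <<'E'
from probe import *
from workcell import cams
import cv2
p=manip.current_tool_pos()
manip.servo_line([p[0],p[1],.2],max_speed=.2)
ims=[]
for n,x,y in [("scene",290,225),("side",250,205)]:
    c=cams.capture(n); np.savez(f"pics/{n}2.npz",mtx=c["mtx"],T=c["T"]); cv2.imwrite(f"pics/{n}2.png",c["frame"][:,:,::-1])
    ims.append(cv2.resize(c["frame"][y:y+80,x:x+80,::-1],(400,400),interpolation=cv2.INTER_CUBIC))
cv2.imwrite("pics/v3.png",np.hstack(ims)); print(manip.current_clock())
E
```

```text
14.3333
```

View pics/v3.png

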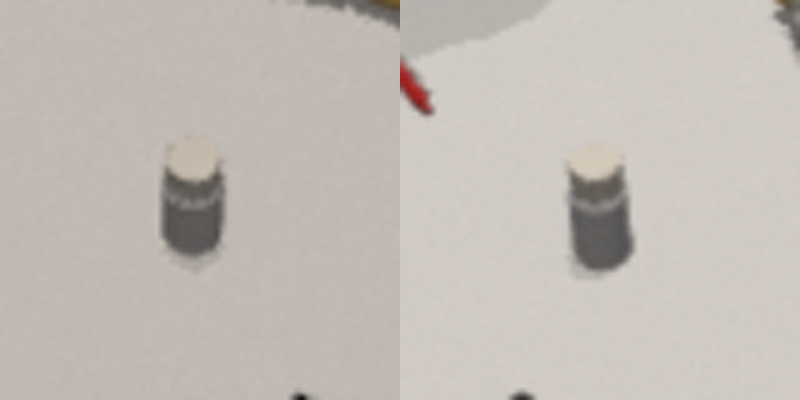

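The vial still stands exactly where it was, at scene (328,257) and side (289,237), so the fingers never touched it. Something is off between the tool frame and the actual tips. I'll draw the reported TCP into the pictures.

```bash
python3 - <<'E'
from h import *
from workcell import manip
import cv2
ims=[]
p2=manip.current_tool_pos(); print(p2,manip.current_width(),manip.current_ee_rot())
for n,p in [("scene0",[.6246,0,.1925]),("side0",[.6246,0,.1925]),("scene2",p2),("side2",p2)]:
    d=np.load(f"pics/{n}.npz");K,T=d["mtx"],d["T"]; c=np.linalg.inv(T)@[*p,1]; u,v=K[0,0]*c[0]/-c[2]+K[0,2],K[1,1]*-c[1]/-c[2]+K[1,2]
    print(n,u,v)
    im=cv2.imread(f"pics/{n}.png"); x,y=int(max(u-65,0)),int(max(v-55,0)); z=cv2.resize(im[y:y+100,x:x+130],(390,300),interpolation=cv2.INTER_CUBIC)
    cv2.drawMarker(z,(int((u-x)*3),int((v-y)*3)),(0,0,255),cv2.MARKER_CROSS,14,1); ims.append(z)
cv2.imwrite("pics/t1.png",np.vstack([np.hstack(ims[:2]),np.hstack(ims[2:])]))
E
```

```text
[0.51149917 0.06435016 0.19840208] 5.4899091011442676e-05 [-1.79942668e+02 -1.43644844e-01  1.66228119e+02]
scene0 280.19048293445434 135.17105660137025
side0 323.8952932422639 128.376151720492
scene2 227.7387886933861 152.34105084448015
side2 275.2357573022891 122.4974435653834
```

View pics/t1.png

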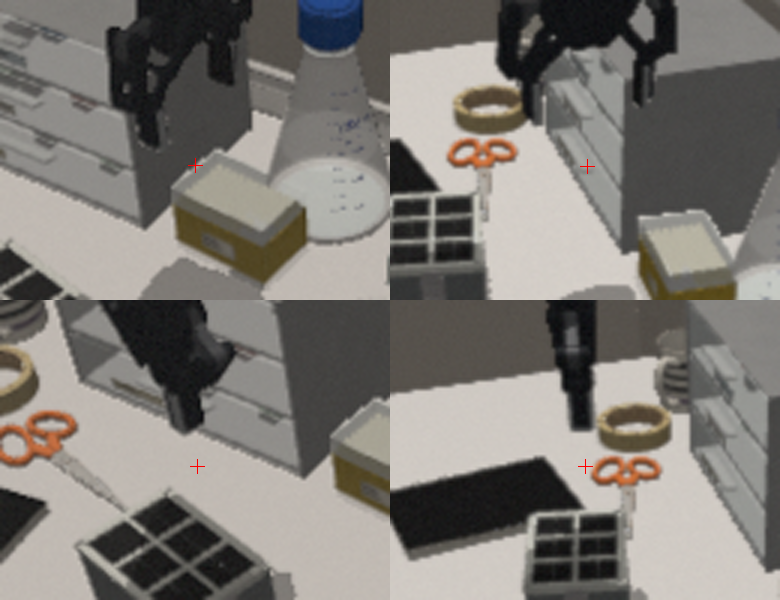

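The cross, which marks the reported TCP, lies clearly below the real fingertips, which are at about scene (224.3,140.5) and side (274,110.5). I'll triangulate the true tip.

```bash
python3 - <<'E'
from h import *
from workcell import manip, cams
def tri(obs):
    M=np.zeros((3,3));b=np.zeros(3)
    for n,u,v in obs:
        o,d=ray(n,u,v); d/=np.linalg.norm(d); Q=np.eye(3)-np.outer(d,d); M+=Q; b+=Q@o
    p=np.linalg.solve(M,b); return p,[round(1000*np.linalg.norm(np.cross(p-ray(n,u,v)[0],ray(n,u,v)[1]/np.linalg.norm(ray(n,u,v)[1]))),1) for n,u,v in obs]
print("tip",tri([("scene2",224.3,140.5),("side2",274,110.5)]),manip.current_tool_pos())
# start: two tips midpoint, scene0 tips near (148,142),(222,78) crop; side0 (533-390,120),(643-390,102)
s=lambda x0,y0,u,v:(x0+u/3,y0+v/3)
L=tri([("scene0",*s(215,80,148,143)),("side0",*s(258,73,143,120))]); Rr=tri([("scene0",*s(215,80,222,80)),("side0",*s(258,73,253,104))]); print(L,Rr)
print("vial cap",tri([("scene2",328.4,257),("side2",289,237.4)]))
E
```

```text
tip (array([0.51149807, 0.06604437, 0.23155286]), [np.float64(0.2), np.float64(0.2)]) [0.51149917 0.06435016 0.19840208]
(array([0.57944126, 0.00717801, 0.24091841]), [np.float64(0.8), np.float64(0.8)]) (array([0.67623426, 0.00451375, 0.23925073]), [np.float64(0.3), np.float64(0.3)])
vial cap (array([ 0.4608997 , -0.21907463,  0.05594175]), [np.float64(0.5), np.float64(0.5)])
```

The real fingertips sit about 33 mm higher than the reported TCP. Two independent poses agree, with lateral error under 2 mm. So the earlier feel only went about 13 mm deep and proves nothing, and the vial has not been touched. I'll redo the feeling with this correction. A stored cap, at a known 26 mm, will calibrate the offset exactly.

```bash
sed -i '/^def feel/,$d' probe.py; cat >> probe.py <<'E'
OFF=.033   # true tip height above the reported TCP
rot=[180,0,yaw+180]
def feel(x,y,depth=.050,speed=.05,f=5):
    w=well(x,y)
    manip.reach([*w,.112-OFF],rot)
    hit=manip.servo_line([*w,.096-depth-OFF],max_speed=speed,until_force=f)
    p=manip.current_tool_pos(); F=manip.current_contact_force()
    print(x,y,hit,"depth mm",((.096-p[2]-OFF)*1000).round(1),"off",((p[:2]-w)*1000).round(1),F.round(1),round(manip.current_clock(),2),flush=True)
    manip.servo_line([*w,.112-OFF],max_speed=.15)
    return hit
E
python3 - <<'E'
from probe import *
if manip.current_width()>.002: manip.set_gripper(0)
for k in [(21,-42),(21,0),(-21,0),(-21,-42),(-21,42),(21,42)]:
    if not feel(*k): break
E
```

```text
21 -42 True depth mm 45.1 off [-0.3  0.1] [-2.3 -0.8  8.5] 15.99
21 0 True depth mm 30.9 off [0.6 0.6] [-2.7  0.6  7.3] 17.75
-21 0 True depth mm 30.9 off [0.7 0.3] [-2.  -0.9  8.3] 19.42
-21 -42 True depth mm 30.9 off [0.9 0.4] [-2.6 -0.5  7.7] 21.08
-21 42 True depth mm 30.9 off [0.5 0.5] [-2.8 -2.   8.5] 22.89
21 42 True depth mm 30.9 off [0.6 0.4] [-1.5 -0.7  7.8] 24.56
```

Five wells stop at the same depth: 30.9 mm on the scale I used, which is the 26 mm cap level, so the offset is about 37.8 mm. In (+21,−42) the tips met no cap and went to 40 mm true depth before something stopped them (8.5 N), most likely the finger linkage on the rim. That is the free well. Now I'll grasp the vial with the corrected height.

```bash
sed -i 's/^OFF=.033/OFF=.0377/' probe.py; python3 - <<'E'
from probe import *
p=manip.current_tool_pos()
manip.servo_line([p[0],p[1],.16],max_speed=.2)
v=np.array([.4605,-.2178])
manip.set_gripper(.06)
manip.reach([*v,.10-OFF],rot)
hit=manip.servo_line([*v,.047-OFF],max_speed=.08,until_force=5)
manip.set_gripper(0,30)
print(hit,manip.current_width(),manip.current_gripper_force(),manip.current_tool_pos(),manip.current_clock())
if manip.current_width()>.015:
    manip.servo_line([*v,.19-OFF],max_speed=.15)
    print(manip.current_width(),manip.current_contact_force(),manip.current_clock())
E
```

```text
False 0.021296079383525127 29.277664124965668 [ 0.46091142 -0.21808977  0.00981384] 28.85
0.021370621316587908 [-0.36838935  0.85598249 -0.88596345] 29.95
```

Gripped at 29 N and lifted. Next I'll lower it through the free port under a force guard.

```bash
python3 - <<'E'
from probe import *
from workcell import cams
import cv2
w=well(21,-42)
manip.reach([*w,.18-OFF],rot)
for n in("scene","side"):
    c=cams.capture(n); np.savez(f"pics/{n}3.npz",mtx=c["mtx"],T=c["T"]); cv2.imwrite(f"pics/{n}3.png",c["frame"][:,:,::-1])
hit=manip.servo_line([*w,.0985-OFF],max_speed=.04,until_force=8)
p=manip.current_tool_pos(); print(hit,"tip z",p[2]+OFF,(p[:2]-w)*1000,manip.current_contact_force(),manip.current_width(),manip.current_clock())
E
```

```text
False tip z 0.0986342571688485 [ 0.06644535 -0.00507089] [-0.1659847  -0.20387943 -0.87906859] 0.0213264536942167 33.3417
```

No jamming. Now I'll release, back off, close the fingers and push it home.

```bash
python3 - <<'E'
from probe import *
w=well(21,-42)
manip.set_gripper(.055)
manip.servo_line([*w,.145-OFF],max_speed=.1)
manip.set_gripper(0)
hit=manip.servo_line([*w,.064-OFF],max_speed=.04,until_force=8)
p=manip.current_tool_pos(); print(hit,"depth",96-(p[2]+OFF)*1000,(p[:2]-w)*1000,manip.current_contact_force(),manip.current_clock())
manip.servo_line([*w,.15-OFF],max_speed=.12)
manip.reach([.60,.09,.20],rot)   # same viewpoint as wrist1
from workcell import cams
import cv2
ims=[]
c=cams.capture("wrist"); ims.append(cv2.resize(c["frame"][:200,183:443,::-1],(520,400),interpolation=cv2.INTER_CUBIC))
a=cv2.imread("pics/side3.png")[80:190,220:330]; ims.append(cv2.resize(a,(280,280),interpolation=cv2.INTER_CUBIC))
s=cams.capture("scene")["frame"][:,:,::-1]; s2=s[120:290,170:420]
out=np.zeros((600,800,3),np.uint8); out[:400,:520]=ims[0]; out[:280,520:]=ims[1]; out[400:600,:294]=cv2.resize(s2,(294,200))
d=cams.capture("side")["frame"][120:290,220:470,::-1]; out[400:600,300:594]=cv2.resize(d,(294,200))
cv2.imwrite("pics/f1.png",out); print(manip.current_clock())
E
```

```text
True depth 26.26591184106647 [0.26942568 0.09387831] [-1.59625429 -0.03926664  7.10879515] 36.6333
38.1833
```

View pics/f1.png

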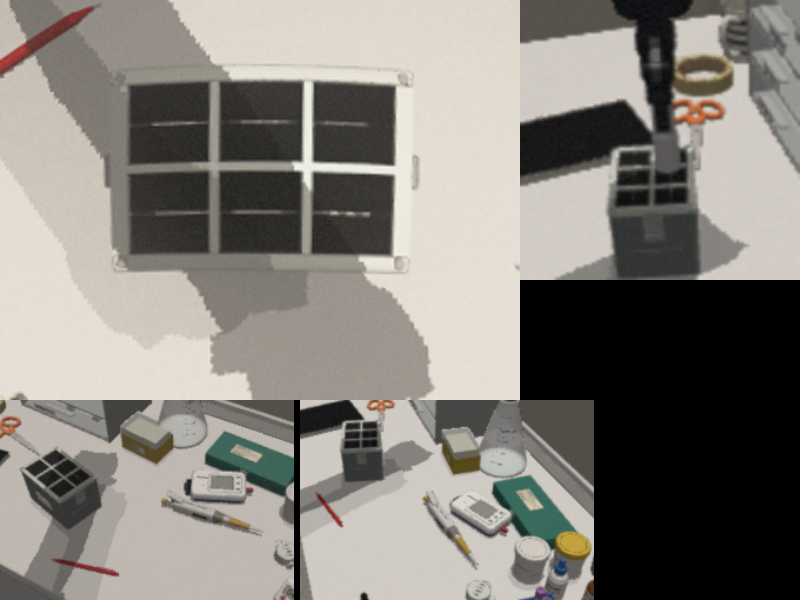

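The picture shows all six leaf pairs shut, with the (+21,−42) port at about (168,213) now showing the same light slit as the others. The vial is gone from the bench and the bystanders look unmoved. The push stopped at 26.3 mm, which is the stored-cap depth, so the vial stands on the floor.

```bash
python3 -c "
from workcell import manip
print(manip.job_done())"
```

```text
the job is handed in; nothing more can be done
None
```

The job is handed in: the vial stands in the free well at own (+21, −42) mm, its cap 26 mm down and the leaves shut; the final feel there stopped at about 40 mm on an 8.5 N contact, which I took to be the finger linkage on the rim, since the other five wells all stopped at the cap.

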